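# Strip the hanging press cradle

### The arm

A 6-joint arm with a two-finger parallel gripper is mounted at the origin on a cart in front of the work surface, level with it; the furniture and walls round the work are solid. World frame = base frame: x ahead of the robot, y to its left, z up, the work surface at z = 0. Lengths are in m, angles in rad, forces in N, time in s.
With the tool pointing down it reaches from about 0.375 to 0.9 m from the base axis. Payload 3.1 kg.
Tool frame: the origin (TCP) lies midway between the tips of the shut fingers; the grasp point (between the pads) lies 19 mm behind it; z points along the fingers, y is the line along which they close (so a half turn about z gives the same grasp; the last joint's range is limited). The gripper opens to 87 mm and grips with 3 to 60 N. Pads are 19 mm wide; open, the fingers measure 117 mm over their backs; the gripper's body (75 mm by 190 mm) begins 51 mm behind the grasp point.
Start: joints at [1.056, 0.527, 1.433, -0, 1.181, -0.178], TCP at [0.206, 0.59, 0.223] pointing down, gripper open.
Joint ranges: [-3.08, 3.08], [-0.75, 2.2], [0.22, 2.44], [-1.43, 4.57], [0, 2.65], [-2.85, 2.85]. Speed limits (rad/s): [2.79, 2.79, 3.14, 3.14, 3.14, 3.14].

### API

Orientations are given as a unit quaternion [x, y, z, w].
In Python, from rig import get_obs, cams, job gives the robot as it stands.
- The arm moves only by the tool servo_tool, never from a script. Its argument "moves" is text: rows parted by semicolons, each of 5 numbers parted by spaces: the shift along the tool's x, y, z in m, then the turn about the tool's z in degrees, then the finger opening in m, from 0 to 0.087. In form: dx dy dz spin claw; .... A call has 1 to 10 rows; each row is the pose to reach, as a shift and turn from the pose commanded when the call began, along the tool's axes at that moment; what a row does not reach only later rows make up. A row lasts 1/12 s, in which the tool goes at most 41.7 mm and 7.16 degrees, less where a joint would pass 70% of its speed; a pose out of reach is approached as far as the arm can. A call with a gripper value outside its range is refused whole. The fingers move at their own pace and stop on an object; "grip_force" is the grip in N (left out, the last holds). Time passes only in rows, so rows that repeat a pose let the fingers close. It gives the time, the measured TCP pose, the force, the opening and the grip force at its end, in the units of the state.
- get_obs(): the state, without advancing time (a new reading comes with each control period).
- cams.camera(name): name is "side" or "top" or "wrist"; returns the picture (480x640x3 uint8, blue, green, red); there is no depth.
- cams.camera_model(name): a dict with "fx", "fy", "cx", "cy" (pixels), "R" (3x3) and "t" (3): a world point X has camera coordinates R X + t. Camera axes: x right, y down, z forward; pixel columns grow to the right and rows downward; lengths in m; the calibration is good to about 2 mm. The wrist camera is an equidistant fisheye: a pixel r from the principal point sees the ray r / f radians off the axis. A picture is of the moment at which its call begins: read the wrist's pose just before it. camera_model takes no time and is no camera call; for the wrist camera it gives the pose at the moment of the call.
- job.hand_in(): hands the job in; it is judged then, once.
The state is a dict: "time": time; "q": joint angles; "joint_velocities": joint speeds; "joint_torque": joint torques, N m; "position": TCP position; "tool_rot": TCP orientation; "ft_force": force on the tool from outside, world axes, zero at the start; "moment": the same for the moment, N m; "grip_width": finger opening in m; "grip_force": force on a finger pad.
Only numpy, scipy, OpenCV 4.12 (cv2) and the standard library are available. Lean on these libraries where they do the work, as an engineer would, in place of code of your own. Each camera call takes 0.05 s, during which the arm holds its last target. There are 200 camera calls.

### The job

The press cradle hangs by its two pivot pins in the fork stand with a pile on it. Take the pile apart from the top, one piece at a time: knob weight into the round recess of the wooden block, black specimen puck into the grey round dish, band of glass slides lengthwise onto the grey tray between its corner stops. Then, last, lift the empty cradle straight up out of the forks without letting it swing over and set it down lengthwise in the dark steel dock, between the corner stops; leave the vial standing nearby where it is.

Things in the scene. Friction and masses are not known exactly. Their poses are not given: they have to be found in the camera images.
- weight: Small steel-grey knob test weight, upright, 16 mm diameter x 24 mm tall, about 20 g. Origin at the centre of its underside. Starts on top of the puck.
- puck: Black round specimen puck with a pale label, 30 mm diameter x 18 mm tall, about 30 g. Origin at the centre of its underside. Starts on the slides, up to 8 mm along them from their middle.
- slides: Flat banded bundle of pale green glass slides, 27 x 76 x 11 mm (x, y, z), about 45 g. Origin at the centre of its underside; y along its length. Starts on the deck of the cradle, its length along the cradle's.
- cradle: Loose aluminium cradle, 200 g: solid deck 46 x 92 x 16 mm (x, y, z), a cheek 30 mm wide at each y end (inner faces 84 mm apart) up to 64 mm above the underside, x sides open. Pivot pins, 6 mm thick, stick out along y 55 mm above the underside, to 65 mm from the middle. Origin: centre of the deck's underside. Hangs level, free to swing about y; can be pinched across the deck (along x).
- stand: Fixed grey fork stand: base 84 x 140 x 8 mm, posts 36 mm wide (x) and 9 mm thick, 58 mm either side of the middle along y, 98 mm tall. Each has a notch 11 mm wide, 16 mm deep, open upwards, in which a cradle pin lies. Origin: centre of the base's underside; y along the cradle. The hanging cradle's underside is 30 mm above the worktop.
- weight_block_floor (a point): Centre of the floor of the round recess (36 mm diameter, 5 mm deep) in the fixed wooden block 58 x 58 x 14 mm; 9 mm above the worktop.
- puck_dish_floor (a point): Centre of the inner floor of the fixed grey round dish, 62 mm outside and 52 mm inside diameter, rim 9 mm high, inner floor 4 mm above the worktop.
- slide_tray_floor (a point): Centre of the upper face of the fixed grey tray, a flat plate 62 x 112 x 6 mm (x, y, z); y along its length. Angled stops 5 mm high at the four corners leave 45 x 94 mm between them; the long sides are open between the corners.
- dock_floor (a point): Centre of the upper face of the fixed dark steel dock, a plate 80 x 126 x 8 mm (x, y, z) with a black rubber pad; y along its length. Angled stops 7 mm high at the four corners leave 62 x 108 mm between them; the long sides are open between the corners.
- vial: Bystander: pale capped sample vial, 22 mm diameter x 52 mm tall, standing loose beyond the small places, on the right. Origin at the centre of its underside. Leave it alone. (Fixed furniture to keep clear of: a bench magnifier between the stand and the small places, x 0.35 to 0.75, y -0.15 to 0.12 m, 0.37 m tall, and a balance at x over 0.62, y 0.26 to 0.50 m, 0.31 m tall.)
Things that resemble listed ones, but are neither listed nor needed, are in the scene too. Of the things that look like the slides, the smaller one is meant.

How it is judged:
On the way, in this order (a step that is already met when the one before it is completed fails the run):
1. the weight stands in the recess of the wooden block, let go (horizontal distance between weight and weight_block_floor below 0.013 m and z of weight in the frame of weight_block_floor between -0.004 and 0.004 m and angle between weight's own z axis and vertical below 0.12 rad and contact force between the fingers and weight below 0.2 N and linear speed of weight below 0.03 m/s), for 0.2 s.
2. then the puck lies in the grey dish, let go (horizontal distance between puck and puck_dish_floor below 0.013 m and z of puck in the frame of puck_dish_floor between -0.004 and 0.004 m and angle between puck's own z axis and vertical below 0.12 rad and contact force between the fingers and puck below 0.2 N and linear speed of puck below 0.03 m/s), for 0.2 s.
3. then the slides lie lengthwise on the grey tray, let go (x of slides in the frame of slide_tray_floor between -0.012 and 0.012 m and y of slides in the frame of slide_tray_floor between -0.012 and 0.012 m and z of slides in the frame of slide_tray_floor between -0.004 and 0.004 m and angle between the y axis of slides and the y axis of slide_tray_floor, either way round below 0.3 rad and angle between slides's own z axis and vertical below 0.12 rad and contact force between the fingers and slides below 0.2 N and linear speed of slides below 0.03 m/s), for 0.2 s.
4. last the cradle stands lengthwise in the dock, let go (x of cradle in the frame of dock_floor between -0.011 and 0.011 m and y of cradle in the frame of dock_floor between -0.011 and 0.011 m and z of cradle in the frame of dock_floor between -0.004 and 0.004 m and angle between the y axis of cradle and the y axis of dock_floor, either way round below 0.3 rad and angle between cradle's own z axis and vertical below 0.12 rad and contact force between the fingers and cradle below 0.2 N and linear speed of cradle below 0.03 m/s), for 0.2 s.
At the end, for the whole second after the job is handed in: Weight and puck upright within 13 mm of the centre of their recess and dish, slides on the tray within 12 mm and cradle in the dock within 11 mm each way, both lengthwise within 0.3 rad; all on their floors (4 mm), level (0.12 rad), released, at rest (all of step 1 and all of step 2 and all of step 3 and all of step 4); the robot touches nothing.
It fails at once if the cradle swings or tips by more than 0.4 rad (angle between cradle's own z axis and vertical above 0.4 rad).
It fails at once if the vial is moved by more than 20 mm (distance of vial from where it was at the start of the episode above 0.02 m).
It also fails if it takes over 144 s, if anything falls off the work surface, if the arm or the gripper's body presses on something with over 40 N, if the wrist force passes 120 N, or if a joint passes its speed limit or range.

## Working session

There is one attempt and no reset: what is moved stays moved. The work goes in short steps, Python scripts to look and compute and a tool call to move; the robot and the scene stay as the last step left them, time stands still between calls to the robot, and variables do not carry over. Pictures are saved under pics/ and viewed, at most 14 in all, crops included, and the job is handed in when it is done.

Besides the shell and the picture viewer there is one more tool, called after ">>>" as name(argument=value, ...) on one line, values as JSON. servo_tool: Moves the arm, as the interface text tells. Its arguments: {"type":"object","properties":{"moves":{"type":"string"},"grip_force":{"type":"number"}},"required":["moves"]}

```bash
ls; mkdir -p pics; python3 - <<'E'
from rig import get_obs,cams
import cv2
for n in("top","side"):
    cv2.imwrite(f"pics/{n}0.png",cams.camera(n)); m=cams.camera_model(n); print(n,m)
o=get_obs();print(o)
E
```

```text
pics
top {'fx': 599.6212510983628, 'fy': 599.6212510983628, 'cx': 326.53402649539186, 'cy': 233.57148004617687, 'R': array([[ 0.01038551, -0.99990471,  0.00909495],
       [-0.98967339, -0.01157879, -0.14287234],
       [ 0.14296403, -0.00751723, -0.98969934]]), 't': array([0.00647603, 0.54671904, 1.4164813 ])}
side {'fx': 489.22733762872184, 'fy': 489.22733762872184, 'cx': 320.870279377653, 'cy': 228.92332849572833, 'R': array([[-0.9960096 , -0.08869771, -0.00987865],
       [-0.07170672,  0.86124618, -0.50310353],
       [ 0.05313209, -0.50038759, -0.86416969]]), 't': array([0.51917171, 0.06107273, 1.06555759])}
{'time': 0.1, 'q': array([ 1.05652441e+00,  5.28389226e-01,  1.43373357e+00,  2.37937970e-05,
        1.18137934e+00, -1.78485931e-01]), 'joint_velocities': array([-0.00055556, -0.00209424, -0.00189558,  0.00031087, -0.00116407,
       -0.00042018]), 'joint_torque': array([-3.36757203e-04, -4.40985310e+01, -1.77150983e+01,  6.34569791e-02,
        5.35036891e-02, -5.11703115e-05]), 'position': array([0.20558688, 0.5895518 , 0.22167254]), 'tool_rot': array([ 1.67109729e-01,  9.85937841e-01, -8.94303393e-04, -3.34477761e-04]), 'ft_force': array([ 0.68784862, -0.6357124 ,  0.69005974]), 'moment': array([-0.00604512,  0.0027634 , -0.02076954]), 'grip_force': 0.0, 'grip_width': 0.08679523606555391}
```

View pics/top0.png

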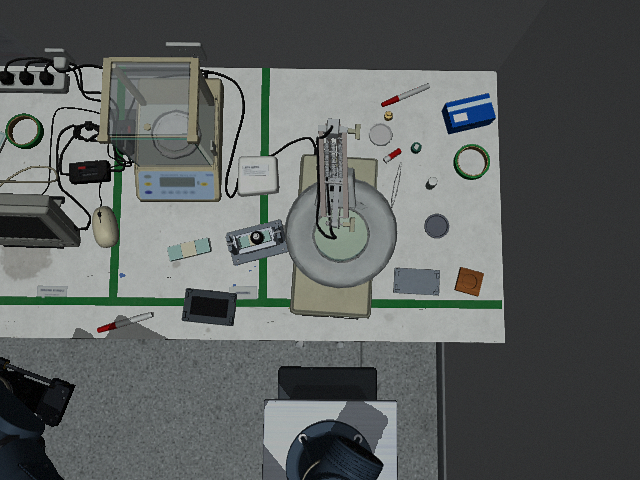

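View pics/side0.png

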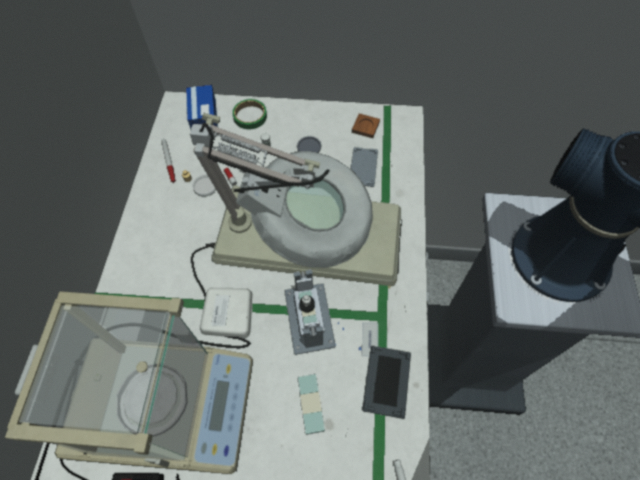

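Top view: stand/pile at (257,242), dock (209,307), tray (416,281), dish (436,226), block (469,281), vial (432,183). The banded thing at (189,248) is a decoy. I'll enlarge these areas.

```bash
cat > h.py <<'E'
import numpy as np,cv2
from rig import get_obs,cams
def unproj(n,u,v,z,m=None):
    m=m or cams.camera_model(n)
    a,b=(u-m['cx'])/m['fx'],(v-m['cy'])/m['fy']
    d=np.array([a,b,1.])
    if n=='wrist':
        r=np.hypot(a,b); d=np.array([a/r*np.sin(r),b/r*np.sin(r),np.cos(r)]) if r>1e-9 else np.array([0,0,1.])
    R=np.array(m['R']);c=-R.T@m['t'];w=R.T@d
    return c+w*(z-c[2])/w[2]
def proj(n,X,m=None):
    m=m or cams.camera_model(n); p=np.array(m['R'])@X+m['t']
    if n=='wrist':
        r=np.hypot(p[0],p[1]);t=np.arctan2(r,p[2]);p=np.array([p[0]/r*t,p[1]/r*t,1.])
    return np.array([m['cx']+m['fx']*p[0]/p[2],m['cy']+m['fy']*p[1]/p[2]])
def tool():
    from scipy.spatial.transform import Rotation as Ro
    o=get_obs();return o,np.array(o['position']),Ro.from_quat(o['tool_rot']).as_matrix()
def delta(tgt,yaw=None):
    """shift in tool axes to TCP target; yaw = wanted world direction (deg) of closing line (tool y)"""
    o,p,R=tool(); print('d tool mm',np.round(R.T@(np.array(tgt)-p)*1000,1),'yaw_y now',round(np.degrees(np.arctan2(R[1,1],R[0,1])),1),'z',np.round(R[:,2],3))
    if yaw is not None:
        now=np.degrees(np.arctan2(R[1,1],R[0,1])); d=(yaw-now+90)%180-90
        print('spin',round(-d,1),'q6',o['q'][5])
E
python3 - <<'E'
from h import *
im=cv2.imread('pics/top0.png')
a=cv2.resize(im[205:335,160:295],None,fx=4.4,fy=4.4,interpolation=cv2.INTER_CUBIC)
b=cv2.resize(im[165:305,385:495],None,fx=4.08,fy=4.08,interpolation=cv2.INTER_CUBIC)
a=cv2.resize(im[205:335,160:292],(396,390),interpolation=cv2.INTER_CUBIC)
b=cv2.resize(im[170:300,385:495],(330,390),interpolation=cv2.INTER_CUBIC)
cv2.imwrite('pics/c0.png',np.hstack([a,b]))
for n,u,v,z in[('dock',209,307,.008),('stand',257,242,.098),('weight',257,237,.115),('tray',416,281,.006),('dish',436,226,.004),('block',469,281,.014),('vial',432,183,.05)]: print(n,unproj('top',u,v,z).round(3))
E
```

```text
dock [0.367 0.296 0.008]
stand [0.516 0.174 0.098]
weight [0.526 0.173 0.115]
tray [ 0.436 -0.209  0.006]
dish [ 0.574 -0.261  0.004]
block [ 0.437 -0.338  0.014]
vial [ 0.673 -0.244  0.05 ]
```

View pics/c0.png

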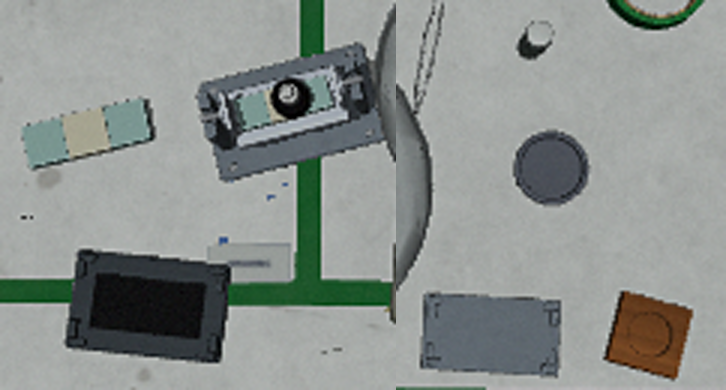

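Enlarged view: knob top at full-frame (256.7,236), dock centre (209.6,307), tray (416.7,281), dish (436.7,226), recess (469.7,281). Now computing poses.

```bash
python3 - <<'E'
from h import *
L=lambda x,y:(160+x/3,205+y/3); Rr=lambda x,y:(385+(x-396)/3,170+y/3)
def corners(nm,pts,z):
    P=np.array([unproj('top',*p,z)[:2] for p in pts])
    e=P[1]-P[0]+P[2]-P[3]; f=P[3]-P[0]+P[2]-P[1]
    print(nm,P.mean(0).round(4),'len dir deg',np.degrees(np.arctan2(e[1],e[0])).round(1),np.linalg.norm(e)/2,np.linalg.norm(f)/2)
corners('dock',[L(78,250),L(230,265),L(221,362),L(66,347)],.008)
corners('tray',[Rr(424,292),Rr(561,299),Rr(558,377),Rr(421,370)],.006)
corners('block',[Rr(623,291),Rr(693,309),Rr(675,379),Rr(604,361)],.014)
corners('stand',[L(200,82),L(362,43),L(383,137),L(225,181)],.008)
print('weight',unproj('top',*L(290,92),.099)); print('recess',unproj('top',*Rr(650,334),.009)); print('dish',unproj('top',*Rr(551,168),.009)); print('vial',unproj('top',*Rr(539,33),.052))
delta([.5,.16,.25],90-76+0)
E
```

```text
dock [0.3675 0.2949] len dir deg -94.9 0.12518780355216716 0.07835906343774705
tray [ 0.435  -0.2106] len dir deg -92.3 0.11246092605179586 0.06397084783969814
block [ 0.4355 -0.3382] len dir deg -103.8 0.05898070615010215 0.05954310117658568
stand [0.5285 0.1827] len dir deg -74.6 0.13568464946655195 0.08269524543200642
weight [0.53116296 0.17523481 0.099     ]
recess [ 0.43659007 -0.34044549  0.009     ]
dish [ 0.57321306 -0.26145608  0.009     ]
vial [ 0.67745371 -0.24511475  0.052     ]
d tool mm [-419.5 -308.6  -27.9] yaw_y now 70.8 z [-0.001 -0.002 -1.   ]
spin 56.8 q6 -0.17848593127657586
```

```bash
python3 -c "
from h import *
delta([.5,.175,.25],10)"
```

```text
d tool mm [-414.6 -294.4  -27.9] yaw_y now 70.8 z [-0.001 -0.002 -1.   ]
spin 60.8 q6 -0.17848593127657586
```

>>> servo_tool(moves="-0.03 -0.022 -0.003 6 0.087;-0.06 -0.043 -0.006 12 0.087;-0.09 -0.065 -0.009 18 0.087;-0.12 -0.087 -0.012 24 0.087;-0.15 -0.109 -0.015 30 0.087;-0.18 -0.13 -0.018 36 0.087;-0.21 -0.152 -0.02 42 0.087;-0.24 -0.173 -0.022 48 0.087;-0.27 -0.194 -0.024 54 0.087;-0.3 -0.215 -0.027 60 0.087")

```text
time: 0.93
position: [0.4186, 0.2865, 0.2493]
tool_rot: [0.64, 0.769, -0.0, -0.0]
ft_force: [-0.2, 0.2, -0.1]
grip_width: 0.0871
grip_force: 0.0
```

```bash
python3 -c "
from h import *
delta([.5,.175,.25],10)"
```

```text
d tool mm [-124.4   59.8   -0.8] yaw_y now 10.5 z [-0.001 -0.    -1.   ]
spin 0.5 q6 0.19684108814845894
```

>>> servo_tool(moves="-0.035 0.017 0 0 0.087;-0.07 0.034 0 0 0.087;-0.105 0.05 0 0 0.087;-0.124 0.06 0 0 0.087;-0.124 0.06 0 0 0.087;-0.124 0.06 0 0 0.087;-0.124 0.06 0 0 0.087")

```text
time: 1.52
position: [0.4994, 0.178, 0.2491]
tool_rot: [0.638, 0.77, -0.001, -0.001]
ft_force: [-0.1, 0.7, 0.5]
grip_width: 0.0869
grip_force: 0.0
```

```bash
python3 -c "
from h import *
m=cams.camera_model('wrist');im=cams.camera('wrist');cv2.imwrite('pics/w1.png',im)
delta([.531,.175,.25],10);print(m['fx'],m['cx'],m['cy'],proj('wrist',np.array([.531,.175,.099]),m),proj('wrist',np.array([.5285,.1827,.046]),m), -np.array(m['R']).T@m['t'])"
```

```text
d tool mm [-9.3 30.6 -0.8] yaw_y now 10.8 z [-0.002  0.    -1.   ]
spin 0.8 q6 -0.05690417923215754
371.64829954431775 325.8582182652793 237.44905093129262 [361.88222719 231.30449454] [356.21637587 209.89004477] [0.48500272 0.25187423 0.41140539]
```

View pics/w1.png

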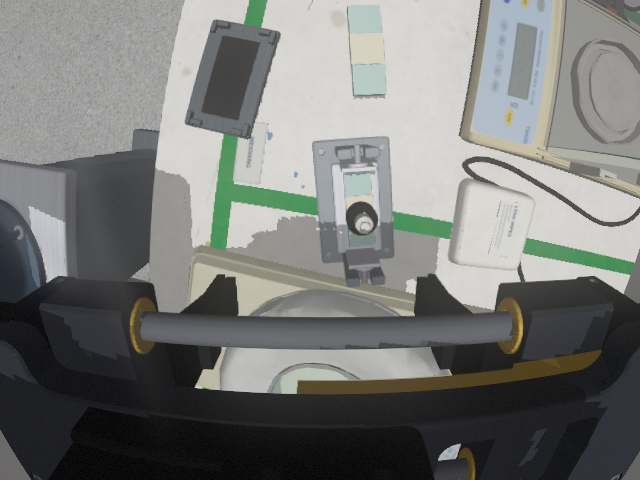

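Wrist view: knob top at (364,224), stand base corners (313,142),(388,136),(394,258),(321,264); dock upper-left.

```bash
python3 -c "
from h import *
print(unproj('wrist',364,224,.099),unproj('wrist',361,213,.075))
P=np.array([unproj('wrist',u,v,.008) for u,v in[(313,142),(388,136),(394,258),(321,264)]]);print(P,P.mean(0))
P=np.array([unproj('wrist',u,v,.008) for u,v in[(212,20),(280,36),(249,137),(187,126)]]);print(P,P.mean(0))
im=cv2.imread('pics/w1.png')[120:300,290:420];cv2.imwrite('pics/w1c.png',cv2.resize(im,None,fx=3.3,fy=3.3,interpolation=cv2.INTER_CUBIC))
print(unproj('side',306.5,301,.099))"
```

```text
[0.53128052 0.18220572 0.099     ] [0.52987783 0.18658367 0.075     ]
[[0.47220403 0.24057461 0.008     ]
 [0.55040627 0.26310818 0.008     ]
 [0.58817353 0.12878579 0.008     ]
 [0.50620988 0.10593162 0.008     ]] [0.52924843 0.18460005 0.008     ]
[[0.33461991 0.36130173 0.008     ]
 [0.41511058 0.35052695 0.008     ]
 [0.40234314 0.23433584 0.008     ]
 [0.32854715 0.23681122 0.008     ]] [0.37015519 0.29574394 0.008     ]
[0.53053748 0.18750639 0.099     ]
```

View pics/w1c.png

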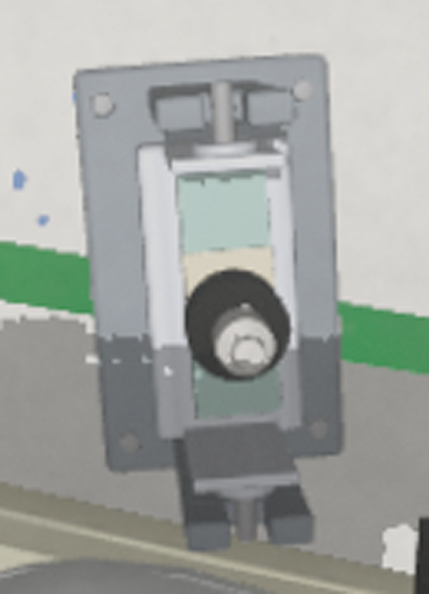

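```bash
python3 -c "
from h import *
delta([.531,.179,.080],10)"
```

```text
d tool mm [ -5.5  31.6 169.2] yaw_y now 10.8 z [-0.002  0.    -1.   ]
spin 0.8 q6 -0.05690417923215754
```

>>> servo_tool(moves="-0.005 0.031 0.02 0 0.087;-0.005 0.031 0.06 0 0.06;-0.005 0.031 0.1 0 0.05;-0.005 0.031 0.13 0 0.05;-0.005 0.031 0.155 0 0.05;-0.005 0.031 0.168 0 0.05;-0.005 0.031 0.168 0 0.05;-0.005 0.031 0.168 0 0.05;-0.005 0.031 0.168 0 0.05", grip_force=8)

```text
time: 2.32
position: [0.5322, 0.1795, 0.0826]
tool_rot: [0.637, 0.771, 0.001, 0.001]
ft_force: [0.0, 0.2, 0.5]
grip_width: 0.0514
grip_force: 0.0
```

```bash
python3 -c "
from h import *
delta([.531,.179,.080],10)
m=cams.camera_model('wrist');im=cams.camera('wrist');cv2.imwrite('pics/w2.png',cv2.resize(im[120:400,200:520],None,fx=1.8,fy=1.8))
cv2.imwrite('pics/s2.png',cams.camera('side'))"
```

```text
d tool mm [-0.3 -1.2  2.6] yaw_y now 10.8 z [ 0.002  0.    -1.   ]
spin 0.8 q6 -0.06304186722039655
```

View pics/w2.png

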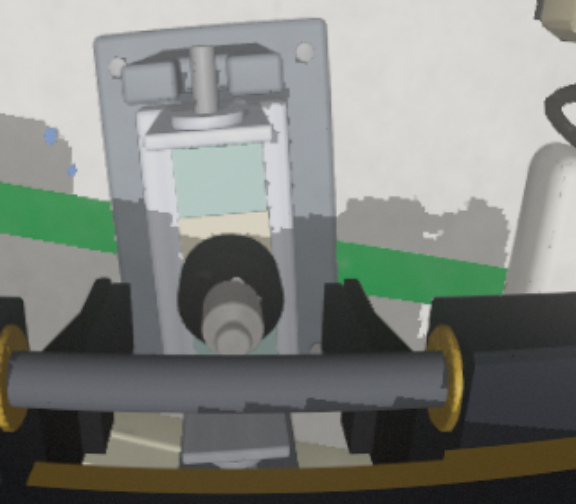

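Knob head at full-frame (330,306), centred between the fingers; good. Check its y before closing.

```bash
python3 -c "
from h import *
print(unproj('wrist',330,307,.099), proj('wrist',np.array([.531,.179,.099])))
print(unproj('wrist',200+230/1.8,120+298/1.8,.066))"
```

```text
[0.53351388 0.18083718 0.099     ] [323.59470454 309.70101607]
[0.53357561 0.17675256 0.066     ]
```

Aligned within 2 mm. Close, settle, lift straight up.

>>> servo_tool(moves="0 0 0.001 0 0.03;0 0 0.001 0 0.02;0 0 0.001 0 0.005;0 0 0.001 0 0.005;0 0 0.001 0 0.005;0 0 0.001 0 0.005;0 0 -0.005 0 0.005;0 0 -0.02 0 0.005;0 0 -0.05 0 0.005;0 0 -0.09 0 0.005", grip_force=8)

```text
time: 3.25
position: [0.5294, 0.1781, 0.1702]
tool_rot: [0.638, 0.77, -0.003, -0.003]
ft_force: [0.9, -0.2, -0.1]
grip_width: 0.0154
grip_force: 8.0
```

```bash
python3 -c "
from h import *
delta([.52,.18,.46],10)
delta([.437,-.3395,.46],0)"
```

```text
d tool mm [   3.8  -11.  -289.8] yaw_y now 10.7 z [-0.007 -0.001 -1.   ]
spin 0.7 q6 -0.06314610076238222
d tool mm [-491.1 -189.4 -288.7] yaw_y now 10.7 z [-0.007 -0.001 -1.   ]
spin 10.7 q6 -0.06314610076238222
```

>>> servo_tool(moves="0 0 -0.035 0 0.005;0 0 -0.07 0 0.005;0 0 -0.105 0 0.005;0 0 -0.14 0 0.005;0 0 -0.175 0 0.005;0 0 -0.21 0 0.005;0 0 -0.245 0 0.005;0 0 -0.28 0 0.005;-0.02 -0.008 -0.29 0 0.005;-0.05 -0.02 -0.29 0 0.005")

```text
time: 4.08
position: [0.5228, 0.127, 0.4662]
tool_rot: [0.636, 0.772, 0.004, 0.003]
ft_force: [0.8, -0.7, -0.4]
grip_width: 0.0151
grip_force: 8.0
```

>>> servo_tool(moves="-0.036 -0.015 0 1 0.005;-0.072 -0.03 0 2 0.005;-0.108 -0.045 0 3 0.005;-0.144 -0.06 0 4 0.005;-0.18 -0.075 0 5 0.005;-0.216 -0.088 0 6 0.005;-0.252 -0.101 0 7 0.005;-0.288 -0.114 0 8 0.005;-0.324 -0.127 0 9 0.005;-0.36 -0.14 0 10 0.005")

```text
time: 4.92
position: [0.4501, -0.2556, 0.4619]
tool_rot: [0.703, 0.711, 0.0, 0.0]
ft_force: [-0.1, 0.2, 0.1]
grip_width: 0.015
grip_force: 8.0
```

```bash
python3 -c "
from h import *
delta([.437,-.3395,.46],0)"
```

```text
d tool mm [-83.8 -14.1   1.9] yaw_y now 0.7 z [ 0.  0. -1.]
spin 0.7 q6 -0.7448916749966049
```

>>> servo_tool(moves="-0.035 -0.006 0.015 0 0.005;-0.065 -0.012 0.05 0 0.005;-0.08 -0.014 0.09 0 0.005;-0.08 -0.014 0.13 0 0.005;-0.08 -0.014 0.17 0 0.005;-0.08 -0.014 0.21 0 0.005;-0.08 -0.014 0.25 0 0.005;-0.08 -0.014 0.29 0 0.005;-0.08 -0.014 0.32 0 0.005;-0.08 -0.014 0.33 0 0.005")

```text
time: 5.75
position: [0.4357, -0.3317, 0.1273]
tool_rot: [0.702, 0.712, 0.0, -0.005]
ft_force: [-0.1, 0.7, -0.4]
grip_width: 0.0152
grip_force: 8.0
```

>>> servo_tool(moves="0 0 0 0 0.005;0 0 0 0 0.005;0 0 0 0 0.005")

```text
time: 6.0
position: [0.4395, -0.3357, 0.1337]
tool_rot: [0.702, 0.712, -0.0, 0.002]
ft_force: [-0.2, -0.8, -0.8]
grip_width: 0.0153
grip_force: 8.0
```

```bash
python3 -c "
from h import *
delta([.437,-.3395,.13],0)
m=cams.camera_model('wrist');im=cams.camera('wrist');cv2.imwrite('pics/w3.png',im)
for X in([.437,-.3395,.014],[.435,-.2106,.006],[.573,-.2615,.009],[.677,-.245,.052],[.437,-.3395,.12]):print(proj('wrist',np.array(X),m))"
```

```text
d tool mm [-3.7 -2.5  3.7] yaw_y now 0.8 z [ 0.003 -0.003 -1.   ]
spin 0.8 q6 -0.8677794773500742
[322.91537952 234.3436405 ]
[322.34868286  69.34455978]
[490.74522739 142.97358018]
[617.73976837 140.03590701]
[321.99871035 290.0704557 ]
```

View pics/w3.png

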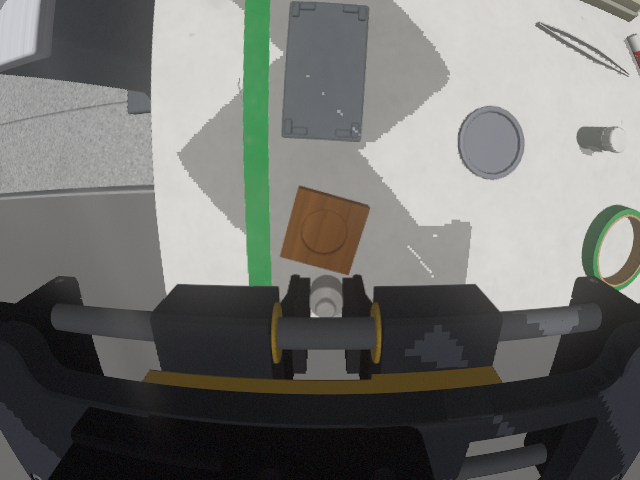

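The wrist view confirms everything to ~2 px (recess (324,232), tray (326,71), dish (491,142)); weight upright in the grip.

>>> servo_tool(moves="-0.003 0 0.03 0 0.005;-0.003 0 0.06 0 0.005;-0.003 0 0.085 0 0.005;-0.003 0 0.1 0 0.005;-0.003 0 0.108 0 0.005;-0.003 0 0.11 0 0.005;-0.003 0 0.11 0 0.005;-0.003 0 0.11 0 0.005;-0.003 0 0.11 0 0.005;-0.003 0 0.11 0 0.005")

```text
time: 6.88
position: [0.4389, -0.338, 0.0228]
tool_rot: [0.702, 0.712, -0.0, 0.001]
ft_force: [-0.5, -0.3, 0.7]
grip_width: 0.0151
grip_force: 8.0
```

```bash
python3 -c "
from h import *
delta([.437,-.3395,.016],0)"
```

```text
d tool mm [-1.5 -1.9  6.8] yaw_y now 0.8 z [ 0.002 -0.002 -1.   ]
spin 0.8 q6 -0.8713640673425151
```

>>> servo_tool(moves="-0.002 -0.002 0.003 0 0.005;-0.002 -0.002 0.006 0 0.005;-0.002 -0.002 0.0065 0 0.005;-0.002 -0.002 0.0065 0 0.005;-0.002 -0.002 0.0065 0 0.005")

```text
time: 7.3
position: [0.4364, -0.3398, 0.0153]
tool_rot: [0.702, 0.712, -0.0, 0.0]
ft_force: [-0.2, -1.0, 3.0]
grip_width: 0.0153
grip_force: 8.0
```

Force shows contact with the floor. Release and lift (opening modestly).

>>> servo_tool(moves="0 0 0 0 0.02;0 0 0 0 0.03;0 0 0 0 0.04;0 0 0 0 0.045;0 0 -0.01 0 0.045;0 0 -0.03 0 0.045;0 0 -0.06 0 0.045;0 0 -0.095 0 0.045;0 0 -0.13 0 0.05;0 0 -0.165 0 0.06")

```text
time: 8.13
position: [0.4359, -0.3389, 0.1821]
tool_rot: [0.702, 0.712, 0.0, -0.0]
ft_force: [0.9, -0.5, -0.6]
grip_width: 0.0507
grip_force: 0.0
```

>>> servo_tool(moves="0 0 -0.035 0 0.06;0 0 -0.07 0 0.06;0 0 -0.105 0 0.06;0 0 -0.14 0 0.06;0 0 -0.175 0 0.06;0 0 -0.21 0 0.06;0 0 -0.245 0 0.06;0 0 -0.26 0 0.06;0.02 0.005 -0.265 0 0.06;0.05 0.01 -0.265 0 0.06")

```text
time: 8.97
position: [0.4458, -0.291, 0.4476]
tool_rot: [0.704, 0.711, -0.0, 0.003]
ft_force: [0.5, -0.3, -0.3]
grip_width: 0.06
grip_force: 0.0
```

```bash
python3 -c "
from h import *
delta([.532,.178,.46],10)
m=cams.camera_model('top');im=cams.camera('top')
a=cv2.resize(im[200:280,220:300],(480,480),interpolation=cv2.INTER_CUBIC);b=cv2.resize(im[250:310,440:500],(480,480),interpolation=cv2.INTER_CUBIC)
cv2.imwrite('pics/c4.png',cv2.resize(np.hstack([a,b]),(800,400)))
"
```

```text
d tool mm [468.   90.8 -14.2] yaw_y now 0.6 z [ 0.003 -0.004 -1.   ]
spin -9.4 q6 -0.7977459314216128
```

View pics/c4.png

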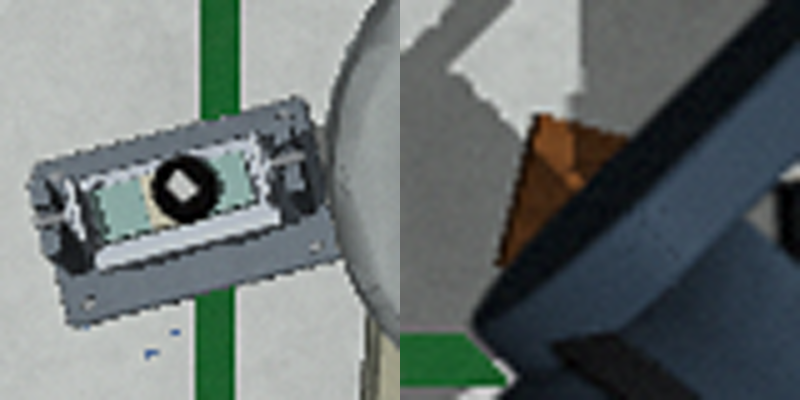

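Puck top centre at full-frame (257,237.4), upright and undisturbed; slides centre ≈ (255.6,238.4). Block hidden by the arm for now.

>>> servo_tool(moves="0.038 0.008 -0.005 -1 0.06;0.076 0.016 -0.014 -2 0.06;0.114 0.024 -0.014 -3 0.06;0.152 0.032 -0.014 -4 0.06;0.19 0.04 -0.014 -5 0.06;0.228 0.047 -0.014 -6 0.06;0.266 0.055 -0.014 -7 0.06;0.304 0.062 -0.014 -8 0.06;0.342 0.07 -0.014 -9 0.06;0.38 0.077 -0.014 -9 0.06")

```text
time: 9.85
position: [0.5168, 0.0938, 0.4595]
tool_rot: [0.644, 0.765, -0.0, 0.0]
ft_force: [0.8, -0.2, 0.3]
grip_width: 0.06
grip_force: 0.0
```

```bash
python3 -c "
from h import *
print(unproj('top',257,237.4,.075),unproj('top',255.6,238.4,.057))
delta([.531,.178,.2],10)"
```

```text
[0.53038575 0.17697422 0.075     ] [0.53039087 0.18222176 0.057     ]
d tool mm [ 80.6  28.4 259.5] yaw_y now 9.8 z [-0. -0. -1.]
spin -0.2 q6 -0.20467645566922998
```

>>> servo_tool(moves="0.036 0.013 0 0 0.06;0.07 0.025 0 0 0.06;0.08 0.028 0.015 0 0.06;0.08 0.028 0.05 0 0.06;0.08 0.028 0.09 0 0.06;0.08 0.028 0.13 0 0.06;0.08 0.028 0.17 0 0.06;0.08 0.028 0.21 0 0.06;0.08 0.028 0.25 0 0.06;0.08 0.028 0.28 0 0.06")

```text
time: 10.68
position: [0.5294, 0.1751, 0.1765]
tool_rot: [0.644, 0.765, -0.001, -0.001]
ft_force: [-0.5, 0.9, -0.3]
grip_width: 0.0601
grip_force: 0.0
```

>>> servo_tool(moves="0 0 0.03 0 0.06;0 0 0.06 0 0.06;0 0 0.085 0 0.06;0 0 0.1 0 0.06;0 0 0.107 0 0.06;0 0 0.11 0 0.06;0 0 0.11 0 0.06;0 0 0.11 0 0.06;0 0 0.11 0 0.06")

```text
time: 11.43
position: [0.5326, 0.1755, 0.0704]
tool_rot: [0.644, 0.765, 0.001, 0.001]
ft_force: [1.0, 0.3, -0.5]
grip_width: 0.0602
grip_force: 0.0
```

```bash
python3 -c "
from h import *
delta([.531,.178,.061],10)"
```

```text
d tool mm [ 2.7 -1.2  9.4] yaw_y now 9.8 z [ 0.003  0.    -1.   ]
spin -0.2 q6 -0.05144804399342108
```

>>> servo_tool(moves="0.003 -0.001 0.006 0 0.06;0.003 -0.001 0.009 0 0.06;0.003 -0.001 0.009 0 0.05;0.003 -0.001 0.009 0 0.04;0.003 -0.001 0.009 0 0.02;0.003 -0.001 0.009 0 0.02;0.003 -0.001 0.009 0 0.02;0.003 -0.001 0.009 0 0.02;0.003 -0.001 0.009 0 0.02")

```text
time: 12.18
position: [0.5303, 0.1781, 0.0601]
tool_rot: [0.644, 0.765, 0.0, 0.0]
ft_force: [0.5, -0.4, 0.4]
grip_width: 0.0289
grip_force: 8.0
```

>>> servo_tool(moves="0 0 -0.003 0 0.02;0 0 -0.01 0 0.02;0 0 -0.03 0 0.02;0 0 -0.06 0 0.02;0 0 -0.095 0 0.02;0 0 -0.13 0 0.02;0 0 -0.165 0 0.02;0 0 -0.2 0 0.02;0 0 -0.235 0 0.02;0 0 -0.27 0 0.02")

```text
time: 13.02
position: [0.5293, 0.1781, 0.3325]
tool_rot: [0.644, 0.765, 0.0, 0.0]
ft_force: [0.8, 0.5, -0.7]
grip_width: 0.029
grip_force: 8.0
```

```bash
python3 -c "
from h import *
delta([.531,.178,.46],10)
delta([.573,-.2605,.46],0)"
```

```text
d tool mm [  -0.4    1.7 -127.5] yaw_y now 9.8 z [ 0.  0. -1.]
spin -0.2 q6 -0.04601232815033664
d tool mm [-439.6  -31.2 -127.5] yaw_y now 9.8 z [ 0.  0. -1.]
spin 9.8 q6 -0.04601232815033664
```

>>> servo_tool(moves="0 0 -0.04 0 0.02;0 0 -0.08 0 0.02;-0.01 0 -0.115 0 0.02;-0.04 -0.003 -0.128 1 0.02;-0.08 -0.006 -0.128 2 0.02;-0.12 -0.009 -0.128 3 0.02;-0.16 -0.012 -0.128 4 0.02;-0.2 -0.015 -0.128 5 0.02;-0.24 -0.018 -0.128 6 0.02;-0.28 -0.021 -0.128 7 0.02")

```text
time: 13.85
position: [0.5561, -0.103, 0.4587]
tool_rot: [0.69, 0.724, 0.0, 0.0]
ft_force: [0.5, 0.8, -0.6]
grip_width: 0.0292
grip_force: 8.0
```

>>> servo_tool(moves="-0.04 0.003 0 1 0.02;-0.08 0.006 0 2 0.02;-0.12 0.009 0 2 0.02;-0.15 0.01 0 2 0.02;-0.155 0.01 0.02 2 0.02;-0.155 0.01 0.06 2 0.02;-0.155 0.01 0.1 2 0.02;-0.155 0.01 0.14 2 0.02")

```text
time: 14.52
position: [0.5739, -0.256, 0.3175]
tool_rot: [0.703, 0.711, 0.0, 0.001]
ft_force: [1.0, -0.7, -1.0]
grip_width: 0.0292
grip_force: 8.0
```

```bash
python3 -c "
from h import *
delta([.573,-.2605,.12],0)"
```

```text
d tool mm [ -4.3  -1.2 197.5] yaw_y now 0.7 z [ 0.001 -0.001 -1.   ]
spin 0.7 q6 -0.6096708868832778
```

>>> servo_tool(moves="-0.003 -0.001 0.04 0 0.02;-0.003 -0.001 0.08 0 0.02;-0.003 -0.001 0.12 0 0.02;-0.003 -0.001 0.16 0 0.02;-0.003 -0.001 0.18 0 0.02;-0.003 -0.001 0.19 0 0.02;-0.003 -0.001 0.19 0 0.02;-0.003 -0.001 0.19 0 0.02;-0.003 -0.001 0.19 0 0.02")

```text
time: 15.27
position: [0.5749, -0.2597, 0.1304]
tool_rot: [0.702, 0.712, 0.0, 0.002]
ft_force: [-0.1, -0.7, -0.0]
grip_width: 0.0291
grip_force: 8.0
```

```bash
python3 -c "
from h import *
m=cams.camera_model('wrist');im=cams.camera('wrist');cv2.imwrite('pics/w5.png',im)
delta([.573,-.2605,.012],0)
for X in([.573,-.2605,.009],[.437,-.3395,.014],[.573,-.2605,.145]):print(proj('wrist',np.array(X),m))"
```

```text
d tool mm [ -0.4  -2.4 118.6] yaw_y now 0.8 z [ 0.004 -0.003 -1.   ]
spin 0.8 q6 -0.6145366987916592
[323.65558373 230.2937251 ]
[171.59811389 315.35939763]
[323.09690242 310.18722687]
```

View pics/w5.png

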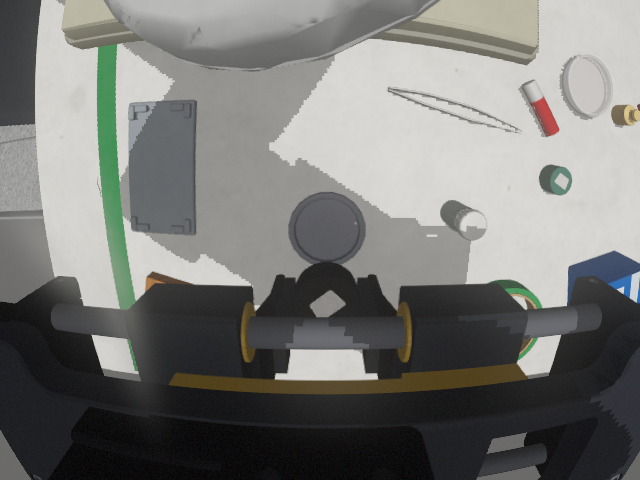

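Dish at (327,229), puck held level at (327,305): laterally aligned. Descend.

>>> servo_tool(moves="0 -0.001 0.03 0 0.02;0 -0.001 0.06 0 0.02;0 -0.001 0.085 0 0.02;0 -0.001 0.1 0 0.02;0 -0.001 0.108 0 0.02;0 -0.001 0.113 0 0.02;0 -0.001 0.115 0 0.02;0 -0.001 0.115 0 0.02;0 -0.001 0.115 0 0.02;0 -0.001 0.115 0 0.02")

```text
time: 16.15
position: [0.5732, -0.2593, 0.0144]
tool_rot: [0.702, 0.712, 0.0, 0.001]
ft_force: [-0.1, 1.0, -0.5]
grip_width: 0.0289
grip_force: 8.0
```

>>> servo_tool(moves="0 0 0.003 0 0.02;0 0 0.004 0 0.02;0 0 0.004 0 0.02;0 0 0.004 0 0.02;0 0 0.004 0 0.031;0 0 0.004 0 0.036;0 0 0.004 0 0.042;0 0 0.003 0 0.05;0 0 0 0 0.055;0 0 -0.02 0 0.06")

```text
time: 16.98
position: [0.5695, -0.257, 0.0301]
tool_rot: [0.702, 0.712, -0.001, -0.004]
ft_force: [0.3, -0.3, -0.2]
grip_width: 0.0539
grip_force: 0.0
```

>>> servo_tool(moves="0 0 -0.04 0 0.06;0 0 -0.08 0 0.06;0 0 -0.12 0 0.06;0 0 -0.16 0 0.06;0 0 -0.2 0 0.06;0 0 -0.24 0 0.06;0 0 -0.28 0 0.06;0 0 -0.32 0 0.06;0 0 -0.36 0 0.06;0 0 -0.4 0 0.06")

```text
time: 17.82
position: [0.5713, -0.2581, 0.4349]
tool_rot: [0.702, 0.712, -0.0, -0.001]
ft_force: [0.5, -0.7, -0.0]
grip_width: 0.0602
grip_force: 0.0
```

```bash
python3 -c "
from h import *
m=cams.camera_model('wrist');im=cams.camera('wrist');cv2.imwrite('pics/w6.png',im[60:420,60:520])
for X in([.573,-.2605,.022],[.437,-.3395,.033]):print(proj('wrist',np.array(X),m)-60)
delta([.530,.1825,.46],15)"
```

```text
[267.64535089 123.35028658]
[182.0708358  173.11644695]
d tool mm [442.9 -38.1 -19.9] yaw_y now 0.8 z [ 0.013 -0.009 -1.   ]
spin -14.2 q6 -0.6155024253657936
```

View pics/w6.png

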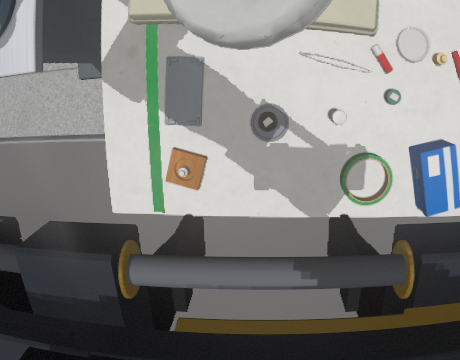

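Both placed and centred: puck (268,122), weight (183,171) in this crop; vial untouched. Go back for the slides.

>>> servo_tool(moves="0.01 -0.001 -0.015 0 0.06;0.05 -0.004 -0.02 -1.5 0.06;0.09 -0.008 -0.02 -3 0.06;0.13 -0.012 -0.02 -4.5 0.06;0.17 -0.015 -0.02 -6 0.06;0.21 -0.018 -0.02 -7.5 0.06;0.25 -0.022 -0.02 -9 0.06;0.29 -0.025 -0.02 -10.5 0.06;0.33 -0.029 -0.02 -12 0.06;0.37 -0.032 -0.02 -14 0.06")

```text
time: 18.7
position: [0.534, 0.1125, 0.4526]
tool_rot: [0.61, 0.792, -0.001, -0.001]
ft_force: [0.5, -0.4, 1.1]
grip_width: 0.06
grip_force: 0.0
```

```bash
python3 -c "
from h import *
delta([.530,.1825,.16],15)"
```

```text
d tool mm [ 68.6  14.5 292.6] yaw_y now 14.8 z [-0.002 -0.    -1.   ]
spin -0.2 q6 -0.2557450480005952
```

>>> servo_tool(moves="0.035 0.007 0 0 0.06;0.062 0.013 0.01 0 0.06;0.067 0.014 0.05 0 0.06;0.067 0.014 0.09 0 0.06;0.067 0.014 0.13 0 0.06;0.067 0.014 0.17 0 0.06;0.067 0.014 0.21 0 0.06;0.067 0.014 0.25 0 0.06;0.067 0.014 0.285 0 0.06;0.067 0.014 0.29 0 0.06")

```text
time: 19.53
position: [0.5263, 0.1782, 0.1568]
tool_rot: [0.61, 0.792, -0.005, -0.005]
ft_force: [-1.0, -0.8, -0.6]
grip_width: 0.0597
grip_force: 0.0
```

>>> servo_tool(moves="0 0 0 0 0.06;0 0 0 0 0.06;0 0 0 0 0.06")

```text
time: 19.78
position: [0.5338, 0.1794, 0.1655]
tool_rot: [0.61, 0.792, 0.002, 0.002]
ft_force: [1.6, -0.5, -0.0]
grip_width: 0.0599
grip_force: 0.0
```

```bash
python3 -c "
from h import *
m=cams.camera_model('wrist');im=cams.camera('wrist');cv2.imwrite('pics/w7.png',cv2.resize(im[100:340,200:460],None,fx=2.3,fy=2.3,interpolation=cv2.INTER_CUBIC))
delta([.530,.1825,.05],15)
print((proj('wrist',np.array([.530,.1825,.057]),m)-[200,100])*2.3)
np.save('m7.npy',m,allow_pickle=True)"
```

```text
d tool mm [  4.1  -3.5 115.6] yaw_y now 14.8 z [ 0.005  0.001 -1.   ]
spin -0.2 q6 -0.13182172399615785
[281.04572256 296.89739894]
```

View pics/w7.png

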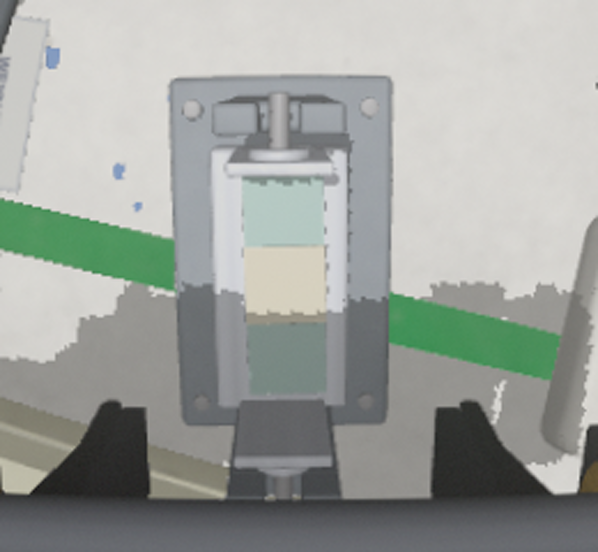

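Slides' upper face spans (243–327, 178–395) in the crop, so centre ≈ (285,287); well aligned with the fingers in yaw.

```bash
python3 -c "
from h import *
m=np.load('m7.npy',allow_pickle=True).item()
c=lambda x,y,z:unproj('wrist',200+x/2.3,100+y/2.3,z,m)
print(c(285,287,.057),c(282,180,.057),c(288,395,.057)); P=np.array([c(172,78,.008),c(391,78,.008),(c(385,422,.008)),c(183,424,.008)]);print(P,P.mean(0))
delta([.531,.1845,.06],15)"
```

```text
[0.5304071  0.18606222 0.057     ] [0.52059224 0.2197901  0.057     ] [0.540945   0.14976855 0.057     ]
[[0.47257983 0.24118715 0.008     ]
 [0.55122538 0.26172362 0.008     ]
 [0.58729601 0.12963373 0.008     ]
 [0.50777657 0.1079302  0.008     ]] [0.52971945 0.18511868 0.008     ]
d tool mm [  5.7  -2.  105.6] yaw_y now 14.8 z [ 0.005  0.001 -1.   ]
spin -0.2 q6 -0.13182172399615785
```

>>> servo_tool(moves="0.006 -0.002 0.03 -0.5 0.06;0.006 -0.002 0.06 -0.5 0.06;0.006 -0.002 0.08 -0.5 0.055;0.006 -0.002 0.095 -0.5 0.05;0.006 -0.002 0.102 -0.5 0.05;0.006 -0.002 0.105 -0.5 0.05;0.006 -0.002 0.105 -0.5 0.05;0.006 -0.002 0.105 -0.5 0.05;0.006 -0.002 0.105 -0.5 0.05;0.006 -0.002 0.105 -0.5 0.05")

```text
time: 20.67
position: [0.5293, 0.1846, 0.0592]
tool_rot: [0.607, 0.795, 0.001, 0.001]
ft_force: [-0.1, 0.6, -0.2]
grip_width: 0.0504
grip_force: 0.0
```

```bash
python3 -c "
from h import *
delta([.5305,.1855,.0495],15.5)"
```

```text
d tool mm [0.6 1.4 9.7] yaw_y now 15.3 z [ 0.002  0.    -1.   ]
spin -0.2 q6 -0.13013445999152481
```

>>> servo_tool(moves="0 0.001 0.005 0 0.05;0 0.001 0.009 0 0.05;0 0.001 0.0095 0 0.05;0 0.001 0.0095 0 0.045;0 0.001 0.0095 0 0.035;0 0.001 0.0095 0 0.028;0 0.001 0.0095 0 0.015;0 0.001 0.0095 0 0.015;0 0.001 0.0095 0 0.015;0 0.001 0.0095 0 0.015", grip_force=10)

```text
time: 21.5
position: [0.5296, 0.1848, 0.0486]
tool_rot: [0.607, 0.795, 0.0, 0.0]
ft_force: [0.1, -0.2, -0.1]
grip_width: 0.0253
grip_force: 10.0
```

>>> servo_tool(moves="0 0 -0.003 0 0.015;0 0 -0.008 0 0.015;0 0 -0.016 0 0.015;0 0 -0.03 0 0.015;0 0 -0.055 0 0.015;0 0 -0.085 0 0.015;0 0 -0.12 0 0.015;0 0 -0.155 0 0.015;0 0 -0.19 0 0.015;0 0 -0.225 0 0.015")

```text
time: 22.33
position: [0.5288, 0.1846, 0.2762]
tool_rot: [0.607, 0.795, 0.0, 0.0]
ft_force: [0.3, -1.1, -0.4]
grip_width: 0.0255
grip_force: 10.0
```

>>> servo_tool(moves="0 0 -0.035 0 0.015;0 0 -0.07 0 0.015;0 0 -0.105 0 0.015;0 0 -0.14 0 0.015;0 0 -0.17 0 0.015;0 0 -0.18 0 0.015;0 0 -0.185 0 0.015")

```text
time: 22.92
position: [0.5296, 0.1848, 0.4616]
tool_rot: [0.607, 0.795, 0.002, 0.002]
ft_force: [-0.4, 0.6, -1.3]
grip_width: 0.0261
grip_force: 10.0
```

```bash
python3 -c "
from h import *
delta([.436,-.210,.46],-2.3)"
```

```text
d tool mm [-356.2 -194.3    0.8] yaw_y now 15.3 z [ 0.005  0.001 -1.   ]
spin 17.6 q6 -0.1299618397736933
```

>>> servo_tool(moves="-0.034 -0.019 0 2 0.015;-0.068 -0.038 0 4 0.015;-0.102 -0.057 0 6 0.015;-0.136 -0.076 0 8 0.015;-0.17 -0.095 0 10 0.015;-0.204 -0.114 0 12 0.015;-0.238 -0.132 0 14 0.015;-0.272 -0.15 0 16 0.015;-0.306 -0.168 0 17.6 0.015;-0.34 -0.186 0 17.6 0.015")

```text
time: 23.75
position: [0.4377, -0.1932, 0.4565]
tool_rot: [0.722, 0.692, -0.0, -0.002]
ft_force: [1.4, 0.5, 0.0]
grip_width: 0.0261
grip_force: 10.0
```

>>> servo_tool(moves="-0.014 -0.013 0 0 0.015;-0.014 -0.013 0.03 0 0.015;-0.014 -0.013 0.07 0 0.015;-0.014 -0.013 0.11 0 0.015;-0.014 -0.013 0.15 0 0.015;-0.014 -0.013 0.19 0 0.015;-0.014 -0.013 0.23 0 0.015;-0.014 -0.013 0.27 0 0.015;-0.014 -0.013 0.3 0 0.015;-0.014 -0.013 0.31 0 0.015")

```text
time: 24.58
position: [0.4215, -0.2023, 0.1431]
tool_rot: [0.721, 0.692, -0.001, -0.006]
ft_force: [-0.5, 0.5, -1.4]
grip_width: 0.0259
grip_force: 10.0
```

>>> servo_tool(moves="0 0 0 0 0.015;0 0 0 0 0.015;0 0 0 0 0.015")

```text
time: 24.83
position: [0.426, -0.2057, 0.1488]
tool_rot: [0.721, 0.693, 0.0, 0.0]
ft_force: [0.1, -0.5, 0.3]
grip_width: 0.0259
grip_force: 10.0
```

```bash
python3 -c "
from h import *
m=cams.camera_model('wrist');im=cams.camera('wrist');cv2.imwrite('pics/w8.png',im[100:400])
delta([.436,-.210,.01],-2.3)
for X in([.436,-.210,.006],[.437,-.3395,.033]):print(proj('wrist',np.array(X),m)-[0,100])
np.save('m8.npy',m,allow_pickle=True)"
```

```text
d tool mm [ -3.4   9.6 139.4] yaw_y now -2.3 z [ 0.001 -0.001 -1.   ]
spin -0.0 q6 -0.6459768313314649
[338.47414117 127.52963826]
[344.49002426 272.17513818]
```

View pics/w8.png

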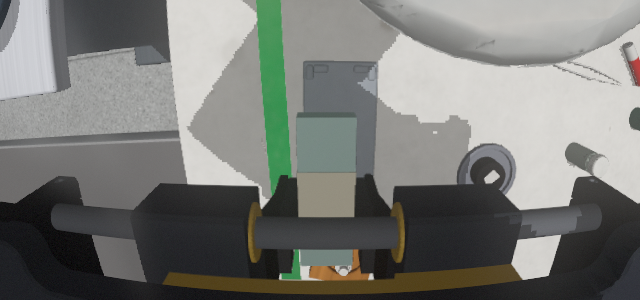

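Tray centred at column ≈340, slides held straight and level; shift +10 mm in tool y and descend.

>>> servo_tool(moves="-0.003 0.01 0.02 0 0.015;-0.003 0.01 0.06 0 0.015;-0.003 0.01 0.09 0 0.015;-0.003 0.01 0.115 0 0.015;-0.003 0.01 0.126 0 0.015;-0.003 0.01 0.131 0 0.015;-0.003 0.01 0.133 0 0.015;-0.003 0.01 0.133 0 0.015;-0.003 0.01 0.133 0 0.015;-0.003 0.01 0.133 0 0.015")

```text
time: 25.72
position: [0.4366, -0.2098, 0.0168]
tool_rot: [0.721, 0.693, 0.0, 0.001]
ft_force: [-0.1, 0.2, -1.1]
grip_width: 0.0256
grip_force: 10.0
```

```bash
python3 -c "
from h import *
delta([.437,-.210,.0095],-2.3)"
```

```text
d tool mm [-0.2  0.4  7.3] yaw_y now -2.3 z [ 0.002 -0.002 -1.   ]
spin -0.0 q6 -0.6382856676733225
```

>>> servo_tool(moves="0 0 0.004 0 0.015;0 0 0.007 0 0.015;0 0 0.0072 0 0.015;0 0 0.0072 0 0.015;0 0 0.0072 0 0.015")

```text
time: 26.13
position: [0.4362, -0.2095, 0.0086]
tool_rot: [0.721, 0.693, 0.0, 0.001]
ft_force: [0.8, -0.8, 3.5]
grip_width: 0.0255
grip_force: 10.0
```

Seated. Release, rise and wait clear.

>>> servo_tool(moves="0 0 0 0 0.028;0 0 0 0 0.034;0 0 0 0 0.04;0 0 0 0 0.045;0 0 -0.01 0 0.05;0 0 -0.035 0 0.06;0 0 -0.075 0 0.07;0 0 -0.115 0 0.08;0 0 -0.155 0 0.087;0 0 -0.195 0 0.087")

```text
time: 26.97
position: [0.4351, -0.2085, 0.2058]
tool_rot: [0.721, 0.693, -0.0, -0.0]
ft_force: [0.5, -1.0, -0.1]
grip_width: 0.0754
grip_force: 0.0
```

>>> servo_tool(moves="0 0 -0.04 0 0.087;0 0 -0.08 0 0.087;0 0 -0.12 0 0.087;0 0 -0.16 0 0.087;0 0 -0.2 0 0.087;0 0 -0.24 0 0.087;0 0 -0.25 0 0.087;0 0 -0.255 0 0.087")

```text
time: 27.63
position: [0.4361, -0.2093, 0.462]
tool_rot: [0.721, 0.693, 0.0, 0.003]
ft_force: [0.4, -0.8, 0.2]
grip_width: 0.0868
grip_force: 0.0
```

```bash
python3 -c "
from h import *
m=cams.camera_model('wrist');im=cams.camera('wrist');cv2.imwrite('pics/w9.png',im[100:360,200:520])
for X in([.436,-.210,.017],[.437,-.3395,.033]):print(proj('wrist',np.array(X),m)-[200,100])
delta([.530,.185,.46],15.5)"
```

```text
[124.61723812  78.45227462]
[128.46307464 156.41263877]
d tool mm [ 3.976e+02  7.810e+01 -1.000e-01] yaw_y now -2.3 z [ 0.003 -0.003 -1.   ]
spin -17.8 q6 -0.6383239326551629
```

View pics/w9.png

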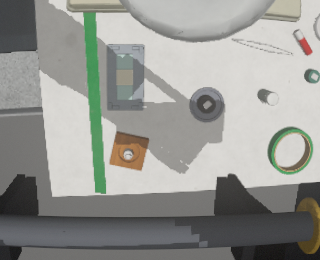

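Slides sit centred on the tray (125,77), weight and puck still in place. Now the cradle.

>>> servo_tool(moves="0.038 0.007 0 -2 0.087;0.076 0.015 0 -4 0.087;0.114 0.022 0 -6 0.087;0.152 0.03 0 -8 0.087;0.19 0.037 0 -10 0.087;0.228 0.045 0 -12 0.087;0.266 0.052 0 -14 0.087;0.304 0.06 0 -16 0.087;0.342 0.067 0 -17.8 0.087;0.38 0.075 0 -17.8 0.087")

```text
time: 28.52
position: [0.5248, 0.1694, 0.4557]
tool_rot: [0.605, 0.796, -0.002, -0.002]
ft_force: [1.1, -0.0, -0.3]
grip_width: 0.0868
grip_force: 0.0
```

>>> servo_tool(moves="0.018 -0.002 0 0 0.087;0.018 -0.002 0.04 0 0.087;0.018 -0.002 0.08 0 0.087;0.018 -0.002 0.12 0 0.087;0.018 -0.002 0.16 0 0.087;0.018 -0.002 0.2 0 0.087;0.018 -0.002 0.24 0 0.087;0.018 -0.002 0.28 0 0.087;0.018 -0.002 0.31 0 0.087;0.018 -0.002 0.32 0 0.087")

```text
time: 29.35
position: [0.5134, 0.1833, 0.1319]
tool_rot: [0.606, 0.796, -0.005, -0.005]
ft_force: [0.3, 0.2, -0.4]
grip_width: 0.0872
grip_force: 0.0
```

>>> servo_tool(moves="0 0 0 0 0.087;0 0 0 0 0.087;0 0 0 0 0.087;0 0 0 0 0.087")

```text
time: 29.68
position: [0.521, 0.1846, 0.1404]
tool_rot: [0.606, 0.796, 0.002, 0.002]
ft_force: [-0.5, 0.0, 0.8]
grip_width: 0.0874
grip_force: 0.0
```

```bash
python3 -c "
from h import *
delta([.5295,.185,.037],15.4)"
```

```text
d tool mm [ -1.8   7.9 103.4] yaw_y now 15.5 z [ 0.004  0.001 -1.   ]
spin 0.1 q6 -0.13170065310843712
```

>>> servo_tool(moves="-0.001 0.008 0 0 0.087;-0.001 0.008 0.02 0 0.087;-0.001 0.008 0.045 0 0.087;-0.001 0.008 0.065 0 0.087;-0.001 0.008 0.08 0 0.087;-0.001 0.008 0.09 0 0.087;-0.001 0.008 0.095 0 0.087;-0.001 0.008 0.095 0 0.087;-0.001 0.008 0.095 0 0.087;-0.001 0.008 0.095 0 0.087")

```text
time: 30.52
position: [0.5285, 0.1857, 0.0444]
tool_rot: [0.606, 0.796, 0.001, 0.001]
ft_force: [-0.1, -1.0, -0.7]
grip_width: 0.087
grip_force: 0.0
```

```bash
python3 -c "
from h import *
delta([.5295,.185,.036],15.4)"
```

```text
d tool mm [-0.9  0.8  8.4] yaw_y now 15.5 z [ 0.002  0.    -1.   ]
spin 0.1 q6 -0.13155608749353676
```

>>> servo_tool(moves="-0.001 0.001 0.004 0 0.087;-0.001 0.001 0.008 0 0.08;-0.001 0.001 0.0085 0 0.07;-0.001 0.001 0.0085 0 0.06;-0.001 0.001 0.0085 0 0.053;-0.001 0.001 0.0085 0 0.05;-0.001 0.001 0.0085 0 0.048;-0.001 0.001 0.0085 0 0.046;-0.001 0.001 0.0085 0 0.044;-0.001 0.001 0.0085 0 0.04", grip_force=30)

```text
time: 31.35
position: [0.5288, 0.1848, 0.0349]
tool_rot: [0.606, 0.796, 0.0, 0.0]
ft_force: [0.2, 0.0, 0.1]
grip_width: 0.046
grip_force: 30.0
```

>>> servo_tool(moves="0 0 0 0 0.035;0 0 0 0 0.035;0 0 0 0 0.035")

```text
time: 31.6
position: [0.5288, 0.1848, 0.0349]
tool_rot: [0.606, 0.796, 0.0, 0.0]
ft_force: [-0.1, -0.1, 1.0]
grip_width: 0.0458
grip_force: 30.0
```

Firm grip at 46 mm. Lift straight up slowly.

>>> servo_tool(moves="0 0 -0.003 0 0.035;0 0 -0.007 0 0.035;0 0 -0.012 0 0.035;0 0 -0.018 0 0.035;0 0 -0.025 0 0.035;0 0 -0.035 0 0.035;0 0 -0.05 0 0.035;0 0 -0.07 0 0.035;0 0 -0.095 0 0.035;0 0 -0.12 0 0.035")

```text
time: 32.43
position: [0.5282, 0.1847, 0.1563]
tool_rot: [0.606, 0.796, -0.0, -0.0]
ft_force: [1.7, 0.2, -1.3]
grip_width: 0.0458
grip_force: 29.9
```

>>> servo_tool(moves="0 0 -0.02 0 0.035;0 0 -0.03 0 0.035;0 0 -0.03 0 0.035")

```text
time: 32.68
position: [0.5304, 0.1851, 0.188]
tool_rot: [0.606, 0.796, 0.002, 0.002]
ft_force: [-0.0, -0.2, -1.6]
grip_width: 0.0454
grip_force: 29.9
```

```bash
python3 -c "
from h import *
o=get_obs();print(o['ft_force'],o['moment'],o['grip_width'])
delta([.369,.295,.185],-4.8)"
```

```text
[-0.00742054 -0.2132348  -1.61860154] [-0.05205975 -0.00157931 -0.02049595] 0.045411347428224995
d tool mm [ 149.  -126.2    2.1] yaw_y now 15.5 z [ 0.006  0.001 -1.   ]
spin 20.3 q6 -0.13312757496439104
```

Cradle is held (≈ −1.7 N). Move over the dock.

>>> servo_tool(moves="0.01 -0.008 0 1 0.035;0.03 -0.025 0 3 0.035;0.05 -0.042 0 6 0.035;0.07 -0.06 0 9 0.035;0.09 -0.077 0 12 0.035;0.11 -0.094 0 15 0.035;0.13 -0.11 0 18 0.035;0.142 -0.12 0 20 0.035;0.148 -0.125 0 20.3 0.035;0.148 -0.125 0 20.3 0.035")

```text
time: 33.52
position: [0.3666, 0.2943, 0.184]
tool_rot: [0.735, 0.678, -0.001, -0.001]
ft_force: [0.7, -0.5, -2.2]
grip_width: 0.0456
grip_force: 29.9
```

>>> servo_tool(moves="0 0 0.02 0 0.035;0 0 0.04 0 0.035;0 0 0.055 0 0.035;0 0 0.06 0 0.035;0 0 0.06 0 0.035;0 0 0.06 0 0.035;0 0 0.06 0 0.035")

```text
time: 34.1
position: [0.3699, 0.2942, 0.1255]
tool_rot: [0.736, 0.677, 0.001, 0.0]
ft_force: [-0.6, 0.1, -1.7]
grip_width: 0.046
grip_force: 29.9
```

```bash
python3 -c "
from h import *
m=cams.camera_model('wrist');im=cams.camera('wrist');cv2.imwrite('pics/w10.png',im)
im2=cams.camera('side');a=im2[330:430,340:440]
cv2.imwrite('pics/f10.png',np.vstack([im[60:420,20:620],]) )
c=cv2.resize(im2[270:430,330:470],(315,360),interpolation=cv2.INTER_CUBIC)
cv2.imwrite('pics/f10.png',np.hstack([im[60:420,100:585],c]))
delta([.369,.295,.0165],-4.8)
print(proj('wrist',np.array([.369,.295,.008]),m)-[100,60])
np.save('m10.npy',m,allow_pickle=True)"
```

```text
d tool mm [  0.5  -0.9 109.2] yaw_y now -4.8 z [ 0.002  0.001 -1.   ]
spin -0.0 q6 0.5198805615280291
[225.03323684 170.15710936]
```

View pics/f10.png

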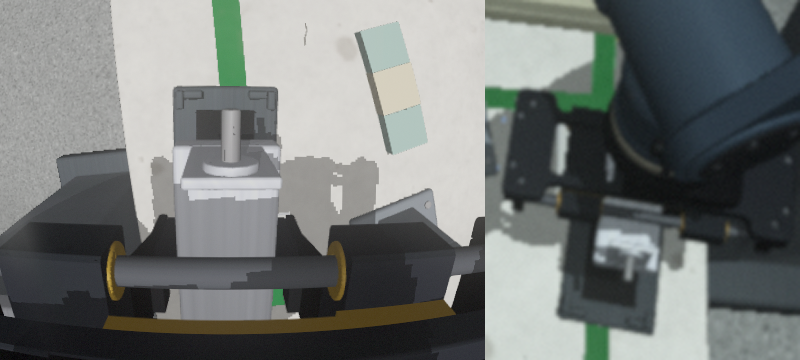

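```bash
python3 -c "
from h import *
m=np.load('m10.npy',allow_pickle=True).item()
a=unproj('wrist',100+174,60+88,.008,m);b=unproj('wrist',100+278,60+88,.008,m);mid=(a+b)/2;print(a,b,mid,mid+.063*(np.array([np.sin(np.radians(-4.8)),-np.cos(np.radians(-4.8)),0])))
# cradle far deck/cheek: outer top edge of cheek at TCP+.058
print(unproj('wrist',100+231,60+160,.125+.029+.0,m))"
```

```text
[0.33630183 0.3619918  0.008     ] [0.41410681 0.35534144 0.008     ] [0.37520432 0.35866662 0.008     ] [0.36993262 0.29588757 0.008     ]
[0.37491919 0.33734606 0.154     ]
```

Cradle level, dock straight beneath (dock centre ≈ (0.3695, 0.2955)). Lower.

>>> servo_tool(moves="0 -0.001 0.02 0 0.035;0 -0.001 0.045 0 0.035;0 -0.001 0.07 0 0.035;0 -0.001 0.085 0 0.035;0 -0.001 0.095 0 0.035;0 -0.001 0.1 0 0.035;0 -0.001 0.103 0 0.035;0 -0.001 0.103 0 0.035;0 -0.001 0.103 0 0.035;0 -0.001 0.103 0 0.035")

```text
time: 35.03
position: [0.3684, 0.2945, 0.0227]
tool_rot: [0.736, 0.677, 0.001, 0.0]
ft_force: [0.5, 0.5, -3.0]
grip_width: 0.046
grip_force: 29.9
```

```bash
python3 -c "
from h import *
delta([.3695,.295,.0135],-4.8);print(get_obs()['ft_force'])"
```

```text
d tool mm [0.6 1.  9.2] yaw_y now -4.8 z [ 0.002  0.001 -1.   ]
spin -0.0 q6 0.5212020515254634
[ 0.54190372  0.5124041  -3.01351583]
```

>>> servo_tool(moves="0 0.001 0.003 0 0.035;0 0.001 0.006 0 0.035;0 0.001 0.008 0 0.035;0 0.001 0.0088 0 0.035;0 0.001 0.0088 0 0.035;0 0.001 0.0088 0 0.035")

```text
time: 35.53
position: [0.369, 0.2942, 0.0135]
tool_rot: [0.736, 0.677, 0.0, 0.0]
ft_force: [-0.7, -1.1, 4.6]
grip_width: 0.0456
grip_force: 30.0
```

In contact (force up from −2 to +4.6 N). Release and rise.

>>> servo_tool(moves="0 0 0 0 0.046;0 0 0 0 0.052;0 0 0 0 0.06;0 0 0 0 0.07;0 0 0 0 0.08;0 0 -0.01 0 0.087;0 0 -0.03 0 0.087;0 0 -0.07 0 0.087;0 0 -0.11 0 0.087;0 0 -0.15 0 0.087")

```text
time: 36.37
position: [0.368, 0.2937, 0.1649]
tool_rot: [0.736, 0.677, -0.001, -0.0]
ft_force: [1.2, 0.6, -0.7]
grip_width: 0.0864
grip_force: 0.0
```

>>> servo_tool(moves="0 0 -0.04 0 0.087;0 0 -0.08 0 0.087;0 0 -0.12 0 0.087;0 0 -0.14 0 0.087;0 0 -0.14 0 0.087;0 0 -0.14 0 0.087;0 0 -0.14 0 0.087")

```text
time: 36.95
position: [0.3676, 0.2935, 0.3023]
tool_rot: [0.736, 0.677, -0.001, -0.0]
ft_force: [0.9, -0.4, 0.0]
grip_width: 0.087
grip_force: 0.0
```

```bash
python3 -c "
from h import *
m=cams.camera_model('wrist');im=cams.camera('wrist')
# bright cradle deck: mask pixels near predicted dock, numeric check (no viewing)
u,v=proj('wrist',np.array([.3695,.2955,.024]),m);print(u,v)
g=cv2.cvtColor(im,cv2.COLOR_BGR2GRAY)[int(v)-75:int(v)+75,int(u)-55:int(u)+55]
print('\n'.join(' '.join('%3d'%x for x in r) for r in cv2.resize(g,(28,30),interpolation=cv2.INTER_AREA)))"
```

```text
328.13822853266055 194.16570365689537
216 216 215 213 213 213 214 213 213 213 213 213 194 124 125 126 137 208 213 214 213 213 213 213 214 214 214 214
216 216 215 213 213 214 214 214 214 215 215 213 195 124 123 125 127 201 213 213 213 212 214 214 215 214 214 214
215 216 215 214 215 214 214 214 214 214 216 214 208 129 124 125 125 201 214 213 213 213 214 214 214 214 212 212
216 217 215 214 215 214 214 214 212 213 213 211 209 131 123 124 124 190 214 214 214 214 214 215 214 213 213 214
215 216 215 212 212 203 140 136 133 137 135 138 138 128 124 117 118 133 143 143 142 147 200 215 216 214 215 215
213 214 213 211 212 191 118 106 112 114 108 121 122 152 143 114 119 114 113 116 113 114 175 215 215 216 216 215
212 213 213 213 214 190 116 107 119 120 119 120 120 153 141  93 114 119 118 119 114 112 183 215 216 215 216 216
213 213 213 212 214 191 117 117 120 124 116 106 117 157 143 106 103 117 117 119 118 113 186 216 215 215 216 217
213 214 213 213 214 194 120 118 123 207 194 174 195 206 204 188 175 188 177 119 119 117 185 217 216 216 218 218
213 213 212 213 215 193 119 119 123 207 211 208 184 17
[... 1597 characters left out ...]
 105 188 202 196 156 152 153
211 210 210 210 212 213 210 159 150 150 139 128 128 127 128 129 128 123 132 197 200 180 181 202 197 156 152 151
205 211 212 213 214 214 209 157 152 151 150 149 144 135 136 135 121 119 126 195 202 185 177 202 198 163 152 151
197 211 214 214 213 214 211 155 150 151 151 150 150 121 128 141 118 118 122 188 202 191 172 201 200 166 152 152
181 214 214 215 215 214 213 168 151 151 151 151 151 124 130 146 119 118 118 179 201 194 166 200 201 168 152 151
160 216 216 216 215 211 191 155 152 151 151 149 149 149 149 141 118 118 118 167 201 199 189 200 200 177 150 151
131 214 215 210 181 155 151 152 152 152 150 148 149 152 170 184 123 119 119 159 200 201 201 200 201 176 149 150
```

Square in x, but lengthwise it looks off toward −y; measure edges at full resolution.

```bash
python3 -c "
from h import *
m=cams.camera_model('wrist');im=cams.camera('wrist');cv2.imwrite('pics/w11.png',im);np.save('m11.npy',m,allow_pickle=True)
g=cv2.cvtColor(im,cv2.COLOR_BGR2GRAY).astype(int)
v0,u0=194-75,328-55
for c in (298,313,314,340,341,350,354): print(c,'top',list(enumerate(g[125:175,c],125))[::2] if 0 else ' '.join('%d'%x for x in g[130:170,c]),'| 215-260:',' '.join('%d'%x for x in g[215:260,c]))
delta([.3695,.2955,.0135],-4.8)"
```

```text
298 top 213 214 215 215 214 215 214 214 214 207 148 109 115 109 112 111 112 111 110 110 110 113 113 111 112 120 118 119 120 119 120 120 120 120 119 119 118 117 117 118 | 215-260: 101 92 90 90 89 91 112 114 112 112 114 110 99 87 91 89 83 83 86 88 89 95 101 133 206 213 214 214 215 214 214 214 215 215 215 214 214 215 214 215 215 215 214 213 213
313 top 216 216 215 214 213 213 213 212 213 198 120 107 107 113 114 113 109 90 115 119 119 120 119 118 106 80 89 133 196 214 213 214 214 214 214 214 214 215 214 214 | 215-260: 149 150 151 150 149 149 149 148 149 150 150 149 149 150 150 148 146 113 79 75 80 81 81 81 144 149 149 150 150 150 150 151 151 152 152 153 151 151 151 150 152 153 150 152 152
314 top 216 216 216 214 214 213 213 212 213 197 119 109 114 92 93 91 92 91 114 118 118 119 117 119 105 82 88 132 192 197 157 211 213 211 212 213 212 213 213 213 | 215-260: 146 147 146 146 145 146 148 146 146 146 145 145 144 146 145 145 142 112 85 75 76 77 83 79 134 131 136 142 141 141 150 150 151 151 151 152 150 151 151 151 151 152 152 153 152
340 top 155 142 136 132 133 127 124 124 125 134 140 111 118 
[... 709 characters left out ...]
 123 119 118 96 112 118 120 119 118 120 118 121 119 118 119 118 119 118 119 118 118 118 117 119 118 118 | 215-260: 87 86 86 85 86 85 86 86 85 85 85 87 85 82 86 84 84 84 79 75 80 83 82 81 195 201 201 202 202 201 201 201 201 201 200 199 198 197 195 195 194 194 190 187 187
354 top 213 213 212 213 213 215 215 216 216 209 150 111 114 88 87 89 91 88 97 102 104 102 99 102 109 119 119 118 119 120 118 118 119 118 119 118 120 118 120 118 | 215-260: 87 86 88 87 88 87 89 87 86 85 86 85 78 74 83 86 85 85 85 84 84 84 83 82 195 202 201 202 202 202 201 201 201 201 201 201 201 201 202 201 201 201 202 202 201
d tool mm [  2.8   2.9 287.9] yaw_y now -4.8 z [-0.004 -0.002 -1.   ]
spin -0.0 q6 0.5201143409474217
```

```bash
python3 -c "
from h import *
m=np.load('m11.npy',allow_pickle=True).item()
w=lambda u,v,z:unproj('wrist',u,v,z,m)
d=[w(327,139.5,.008),w(327,238.7,.008)];c=[w(327,157.5,.024),w(327,231.7,.024)]
for p in(d,c):print(p,np.linalg.norm(p[0]-p[1]),(p[0]+p[1])/2)
print('if near edge hidden, from far edges/near edges alone', d[0]-c[0], c[1]-d[1])
print(-np.array(m['R']).T@m['t'],get_obs()['position'])"
```

```text
[array([0.37310186, 0.36028588, 0.008     ]), array([0.36254018, 0.23542314, 0.008     ])] 0.12530863075421117 [0.36782102 0.29785451 0.008     ]
[array([0.37132343, 0.33931472, 0.024     ]), array([0.36368822, 0.24901853, 0.024     ])] 0.09061841770326834 [0.36750582 0.29416662 0.024     ]
if near edge hidden, from far edges/near edges alone [ 0.00177844  0.02097116 -0.016     ] [0.00114803 0.0135954  0.016     ]
[0.37382106 0.36870459 0.46378183] [0.3675142  0.29345755 0.30138717]
```

Cradle centre is ~4 mm from the dock centre (limit 11), lengths match a level pose. Hand in.

```bash
python3 -c "
from rig import job
print(job.hand_in())"
```

```text
the job is handed in; nothing more can be done
None
```

I placed the weight, puck, slides and cradle in order and handed the job in at about 37 s of simulated time. `hand_in()` gave no verdict; my last camera checks put the cradle about 4 mm from the dock centre (limit 11) and the other three looked centred.

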